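Nip up the test cell's cover nuts in cross order

TASK

The round cover of the steel test cell sits on a new soft gasket with its four dome nuts finger-tight. Take the largest T-handle box spanner off its post and tighten the nuts clockwise in cross order, each nut followed by the one opposite it: one round of about an eighth of a turn on every nut, then a second round of about another eighth. Feel the socket onto each nut without leaning on it, so that the cover does not cock on its gasket, and finally stand the spanner back on its free post with everything else undisturbed.

Things in the scene. Friction and masses are not known exactly. Their poses are not given: they have to be found in the camera images.
- wrench: largest and tallest of the three steel T-handle box spanners, 0.45 kg. Origin: centre of the socket's mouth (underside); z up the shaft, x along the crossbar. Crossbar 110 long, 14 wide, 18 mm high, centre 120 mm above the mouth; shaft 12 mm. Socket: hexagon tube, 32 mm outside, 25.5 mm across inner flats (0.75 mm slack a side, 7 deg play either way), 35 mm deep, mouth flared 1.5 mm a side over its first 1.5 mm
- cell: the steel test cell, screwed to the bench: 160 mm square base plate, round body, 150 mm wide round flange, a 6 mm soft gasket and the cover on top; origin at the centre of the base plate's underside, z up
- cover: the cell's round cover, 150 mm wide, 15 mm thick; origin at the centre of its upper face, 80 mm above the bench; a 16 mm thick brass feed-through stands 22 mm up there. It rocks springily on the soft gasket when a nut is pressed down: 25 N on a nut cocks it by about 2 degrees
- nut1 (a joint): turn of nut 1 in radians, 0 as found finger-tight, growing clockwise seen from above (tightening); it needs a steady torque of about 0.15 N m to turn and stays where it is left. Which way its flats face at 0 is arbitrary, different for each nut, and not told
- nut2 (a joint): turn of nut 2, as nut 1
- nut3 (a joint): turn of nut 3, as nut 1
- nut4 (a joint): turn of nut 4, as nut 1
- nut1_top (a point): top of nut 1's dome, on its axis. Each nut: 22 mm thick dome over a hexagon 24 mm across flats, 13 mm high, on a 3 mm washer; top 31 mm above the cover. The seated wrench's mouth rests on the washer, 28 mm below this point; 11 to 12 mm higher while the flats do not match. The point's axes do not tell how the flats face. On a 110 mm circle, numbered counter-clockwise from above: 1 opposite 3
- nut2_top (a point): top of dome nut 2 (opposite 4), as nut 1
- nut3_top (a point): top of dome nut 3 (opposite 1), as nut 1
- nut4_top (a point): top of dome nut 4 (opposite 2), as nut 1
- stand: low steel stand 85 x 215 x 12 mm, fixed, with three upright posts 70 mm apart along its y axis, each holding a spanner by its socket; origin at the centre of its underside. Posts 12 mm thick, 21 mm high above the plate, with coned tips
- post1 (a point): foot of the first post, on the stand's plate (12 mm above the bench), where a spanner's mouth rests; any post may be the wrench's
- post2 (a point): foot of the middle post
- post3 (a point): foot of the third post
- spanner_small: smallest box spanner, not needed: origin at its mouth, 94 mm tall, crossbar 80 mm along x
- spanner_mid: middle box spanner, not needed: origin at its mouth, 109 mm tall, crossbar 95 mm along x
- paste_jar: jar of thread paste, 48 mm wide, 55 mm high, origin at its base
- gasket: spare rubber gasket, a flat ring 72 mm wide, 5 mm thick
- spare_nut1: spare dome nut standing on the bench, 28 mm high
- spare_nut2: another spare dome nut, 28 mm high
- dish: shallow glass dish, 90 mm wide, 16 mm high
- multimeter: hand-held multimeter lying on its back, 82 x 170 x 40 mm
- sample_box: closed white sample box, 90 x 60 x 28 mm
Mind the look-alikes: they are no part of the job. Leave any blue look-alike of the wrench alone.

How it is judged:
On the way, in this order (a step that is already met when the one before it is completed fails the run):
1. two opposite nuts have had their first eighth of a turn, the other two not yet (((value of joint each of nut1, nut3 above 0.5 rad and value of joint each of nut2, nut4 below 0.3 rad) or (value of joint each of nut2, nut4 above 0.5 rad and value of joint each of nut1, nut3 below 0.3 rad))), for 0.1 s.
2. all four nuts have had their first eighth of a turn, none more than one bite (value of joint nut1 between 0.5 and 1.1 rad and value of joint nut2 between 0.5 and 1.1 rad and value of joint nut3 between 0.5 and 1.1 rad and value of joint nut4 between 0.5 and 1.1 rad), for 0.1 s.
3. all four nuts have had their second eighth of a turn (value of joint each of nut1, nut2, nut3, nut4 above 1.2 rad), for 0.1 s.
At the end, for the whole second after the job is handed in: every nut has been turned 70 to 112 degrees (1.2 to 1.95 rad) clockwise in all, and the wrench stands upright and still over a post of the stand, its mouth on the plate (within 3 mm) and within 9 mm of the post's axis (all of step 3 and value of joint each of nut1, nut2, nut3, nut4 below 1.95 rad and (horizontal distance between wrench and post1 below 0.009 m or horizontal distance between wrench and post2 below 0.009 m or horizontal distance between wrench and post3 below 0.009 m) and z of wrench in the frame of stand below 0.015 m and angle between wrench's own z axis and vertical below 0.05 rad and linear speed of wrench below 0.02 m/s); the robot touches nothing.
It fails at once if out of cross order: two neighbouring nuts have had a round's bite (first: over 0.4 rad, second: over 1.15 rad) while the nuts opposite both have not (under 0.3, under 1.1 rad) ((value of joint each of nut1, nut2 above 0.4 rad and value of joint each of nut3, nut4 below 0.3 rad) or (value of joint each of nut2, nut3 above 0.4 rad and value of joint each of nut1, nut4 below 0.3 rad) or (value of joint each of nut3, nut4 above 0.4 rad and value of joint each of nut1, nut2 below 0.3 rad) or (value of joint each of nut4, nut1 above 0.4 rad and value of joint each of nut2, nut3 below 0.3 rad) or (value of joint each of nut1, nut2 above 1.15 rad and value of joint each of nut3, nut4 below 1.1 rad) or (value of joint each of nut2, nut3 above 1.15 rad and value of joint each of nut1, nut4 below 1.1 rad) or (value of joint each of nut3, nut4 above 1.15 rad and value of joint each of nut1, nut2 below 1.1 rad) or (value of joint each of nut4, nut1 above 1.15 rad and value of joint each of nut2, nut3 below 1.1 rad)).
It fails at once if a nut is taken past its first bite (over 1.1 rad) before every nut has had one (0.5 rad), over-tightened (over 1.95 rad) or loosened (below -0.3 rad) ((value of joint any of nut1, nut2, nut3, nut4 above 1.1 rad and value of joint any of nut1, nut2, nut3, nut4 below 0.5 rad) or value of joint any of nut1, nut2, nut3, nut4 above 1.95 rad or value of joint any of nut1, nut2, nut3, nut4 below -0.3 rad).
It fails at once if a nut is leant on so hard that the cover cocks on its gasket by more than 2 degrees (0.035 rad) (angle between cover's own z axis and vertical above 0.035 rad).
It fails at once if the fingers touch the cell or its nuts (contact force between the fingers and cell above 1 N).
It fails at once if something else on the bench or stand is disturbed (moved more than 15 mm) (distance of any of spanner_small, spanner_mid, paste_jar, gasket, spare_nut1, spare_nut2, dish, multimeter, sample_box from where it was at the start of the episode above 0.015 m).
It also fails if it takes over 72 s, if anything falls off the work surface, if the arm or the gripper's body presses on something with over 40 N, if the wrist force passes 120 N, or if a joint passes its speed limit or range.

ROBOT

A 6-joint arm with a two-finger parallel gripper is mounted at the origin on the work surface. World frame = base frame: x ahead of the robot, y to its left, z up, the work surface at z = 0. Lengths are in m, angles in rad, forces in N, time in s.
With the tool pointing down it reaches from about 0.375 to 0.975 m from the base axis. Payload 3.8 kg.
Tool frame: the origin (TCP) lies on the centre line of the jaws, within the pads' length; the fingertips stand ctrl.tips_ahead ahead of it and the grasp point (between the pads) is the TCP (ctrl.tips_ahead is the distance from the TCP to the fingertips, in m); z points along the fingers, y is the direction in which the jaws open and shut (so a half turn about z gives the same grasp; the last joint's range is limited). The gripper opens to 88 mm and grips with 3 to 60 N. Pads are 18 mm wide; open, the fingers measure 123 mm over their backs; the gripper's body (75 mm by 187 mm) begins 45 mm behind the grasp point.
Start: joints at [-1.252, 0.264, 1.604, -0, 1.274, -0.037], TCP at [0.235, -0.633, 0.258] pointing down, gripper open.
Joint ranges: [-2.63, 2.63], [-0.94, 2.18], [0.31, 2.57], [-1.31, 4.45], [0, 2.66], [-2.55, 2.55]. Speed limits (rad/s): [2.57, 2.57, 3.14, 3.14, 3.14, 3.14].

INTERFACE

Orientations are given as [roll, pitch, yaw] about the fixed x, y, z axes, in that order (R = Rz(yaw) Ry(pitch) Rx(roll)).
In Python, from station import ctrl gives the robot as it stands.
- The arm moves only by the tool play_rows, never from a script. Its argument "plan" is one flat list of numbers, 5 for each row, row after row: the shift along the tool's x, y, z in m, then the turn about the tool's z in degrees, then the finger opening in m, from 0 to 0.0881. A call has 1 to 20 rows; each row is the pose to reach, as a shift and turn from the pose measured when the call began, along the tool's axes at that moment; what a row does not reach only later rows make up. A row lasts 1/12 s, in which the tool goes at most 41.7 mm and 7.16 degrees, less where a joint would pass 70% of its speed; a pose out of reach is approached as far as the arm can. A call with a gripper value outside its range is refused whole. The fingers move at their own pace and stop on an object; "squeeze" is the grip in N (left out, the last holds). Time passes only in rows, so rows that repeat a pose let the fingers close. It gives the time, the measured TCP pose, the force and the opening at its end, in the units of the state.
- ctrl.observe(): the state, without advancing time (a new reading comes with each control period).
- ctrl.capture(name): name is "side" or "top" or "wrist"; returns a dict with "pixels" (480x640x3 uint8, red, green, blue), "range_z" (480x640 float32, m along the optical axis (not along the pixel's ray), 0 where there is no reading), "vfov" (degrees; the focal length in pixels is half the picture's height over the tangent of half this angle, whatever the lens; pixels are square), "cx", "cy" (the principal point, pixels), "rvec" (rotation vector, rad) and "tvec" (3), from world to camera coordinates, as OpenCV has them. Camera axes: x right, y down, z forward; pixel columns grow to the right and rows downward; lengths in m; the calibration is good to about 2 mm. A picture is of the moment at which its call begins.
- ctrl.job_done(): hands the job in, once; it reports no verdict.
The state is a dict: "time_s": time; "qpos": joint angles; "qvel": joint speeds; "joint_efforts": joint torques, N m; "eef_pos": TCP position; "ee_rot": TCP orientation; "wrist_force": force on the tool from outside, world axes, zero at the start; "ft_torque": the same for the moment, N m; "width": finger opening in m.
Only numpy, scipy, OpenCV 4.12 (cv2) and the standard library are available. Lean on these libraries where they do the work, as an engineer would, in place of code of your own. Each camera call takes 0.05 s, during which the arm holds its last target. There are 200 camera calls.

## Working session

There is one attempt and no reset: what is moved stays moved. The work goes in short steps, Python scripts to look and compute and a tool call to move; the robot and the scene stay as the last step left them, time stands still between calls to the robot, and variables do not carry over. Pictures are saved under pics/ and viewed, about 8 in all and at most 12, crops included, and the job is handed in when it is done.

Besides the shell and the picture viewer there is one more tool, called after "Call:" as a command line: name --argument value ..., lists and objects as JSON in quotes. play_rows: Moves the arm, as the interface text tells. Its arguments: {"type":"object","properties":{"plan":{"type":"array","items":{"type":"number"}},"squeeze":{"type":"number"}},"required":["plan"]}

```bash
mkdir -p pics; cat > h.py <<'E'
import numpy as np, cv2
from station import ctrl
def cam(n):
    d=ctrl.capture(n); d['f']=240/np.tan(np.radians(d['vfov'])/2)
    d['R']=cv2.Rodrigues(np.array(d['rvec'],float))[0]; d['t']=np.array(d['tvec'],float).ravel(); return d
def cloud(d):
    z=d['range_z']; v,u=np.mgrid[:480,:640]
    P=np.stack([(u-d['cx'])/d['f']*z,(v-d['cy'])/d['f']*z,z],-1)
    W=(P-d['t'])@d['R']; W[z==0]=np.nan; return W
def proj(d,p):
    c=d['R']@np.array(p)+d['t']; return c[:2]/c[2]*d['f']+[d['cx'],d['cy']]
def save(n,im): cv2.imwrite('pics/'+n,im[...,::-1])
E
python3 - <<'E'
from h import *
print(ctrl.observe(), ctrl.tips_ahead)
for n in('top','side'):
    d=cam(n); save(n+'0.png',d['pixels']); np.savez(n+'0.npz',**d)
    print(n,d['f'],d['cx'],d['cy'],-d['R'].T@d['t'],d['R'].tolist())
E
```

```text
{'time_s': 0.0, 'qpos': array([-1.25190644e+00,  2.64737253e-01,  1.60535348e+00, -7.01027055e-06,
        1.27369745e+00, -3.69138411e-02]), 'qvel': array([-0.00053768, -0.00065697, -0.00254063,  0.00135635, -0.00039728,
        0.00116062]), 'joint_efforts': array([ 1.08900936e-04, -5.02112031e+01, -3.56872416e+01,  7.28702964e-02,
        2.93278461e-02, -1.48598210e-04]), 'eef_pos': array([ 0.23491216, -0.63209896,  0.25640975]), 'ee_rot': array([-3.13939837e+00, -7.43330798e-05,  3.55805705e-01]), 'wrist_force': array([-0.57236424, -0.14341089, -0.20826462]), 'ft_torque': array([-0.04512239,  0.02709907,  0.05418023]), 'width': 0.08845795589303936} 0.019
top 450.3368845524141 320.0396249352184 241.68418267146137 [ 0.39285607 -0.09559493  1.32556816] [[0.017459638333023997, -0.9998458015084101, 0.0018799561922471647], [-0.9896453639636197, -0.017549369642222756, -0.14245726801562314], [0.14246829336590805, 0.0006267624473513672, -0.9897991677882135]]
side 599.109659014235 314.78087052356807 237.86274177319507 [0.17692397 0.79951407 1.13139189] [[-0.9053336040417449, -0.42464123651946006, -0.007133417134100872], [-0.3001602303323698, 0.651642680579839, -0.6966101154688619], [0.30045781986762093, -0.6285233783193321, -0.7174144279190724]]
```

View pics/top0.png

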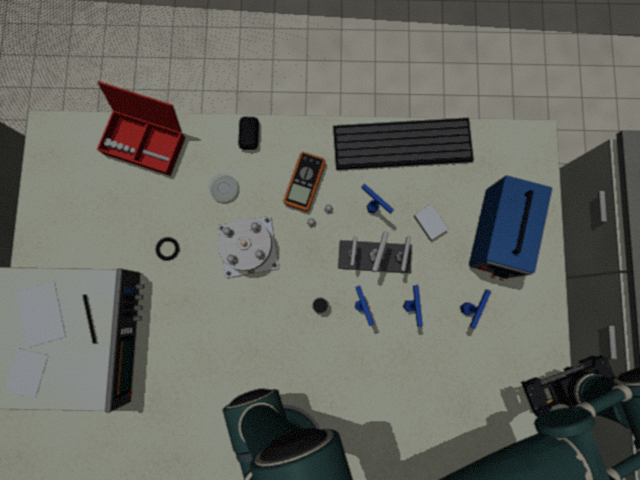

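View pics/side0.png

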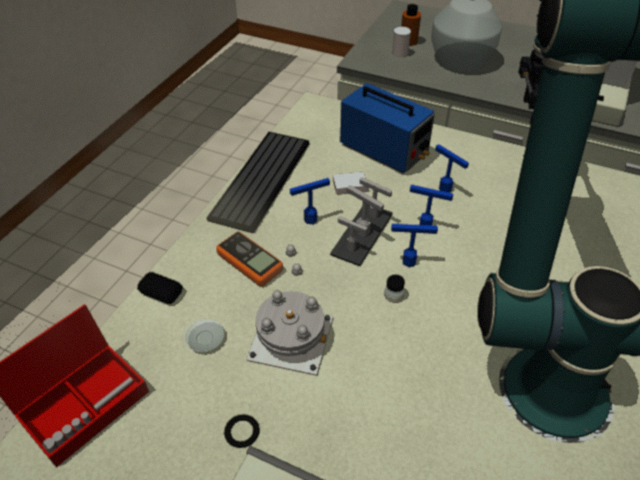

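The candidates for the wrench, by top-picture pixel, are the three steel spanners in the stand at (353,250), (380,252) and (406,254), and the blue look-alikes at (378,200), (365,305), (414,305) and (476,310). The middle steel one at (380,252) looks the longest. I'll measure it with depth and one close crop.

```bash
python3 - <<'E'
from h import *
for n in('top','side'):
    d=dict(np.load(n+'0.npz')); W=cloud(d); im=d['pixels']
    print(n)
    # stand region
    u,v=proj(d,[0.57,-0.26,0.05]); 
    sat=im.max(-1).astype(int)-im.min(-1)
    ok=(W[...,0]>.45)&(W[...,0]<.68)&(W[...,1]>-.40)&(W[...,1]<-.12)&(sat<60)
    m=(ok&(W[...,2]>.07)&(W[...,2]<.2)).astype(np.uint8)
    k,l,s,c=cv2.connectedComponentsWithStats(m)
    for i in range(1,k):
        if s[i,4]<15: continue
        P=W[l==i]; T=P[P[:,2]>np.percentile(P[:,2],90)-.012]
        q=T[:,:2]; mu=q.mean(0); w,V=np.linalg.eigh(np.cov((q-mu).T)); e=(q-mu)@V[:,1]
        print('bar',s[i].tolist(),'ztop',np.median(T[:,2]).round(4),'mid',(mu+V[:,1]*(e.max()+e.min())/2).round(4),'len',np.ptp(e).round(3),'yaw',np.degrees(np.arctan2(V[1,1],V[0,1])).round(1))
    p=ok&(W[...,2]>.006)&(W[...,2]<.018); q=W[p][:,:2].astype(np.float32); print('plate',p.sum(),cv2.minAreaRect(q))
    ok=(W[...,0]>.45)&(W[...,0]<.72)&(W[...,1]>-.03)&(W[...,1]<.25)
    P=W[ok&(W[...,2]>.073)&(W[...,2]<.087)]; print('cover',len(P),cv2.minEnclosingCircle(P[:,:2].astype(np.float32)),np.median(P[:,2]))
    m=(ok&(W[...,2]>.09)).astype(np.uint8); k,l,s,c=cv2.connectedComponentsWithStats(m)
    for i in range(1,k):
        if s[i,4]>8:
            P=W[l==i]; print('nut',c[i].round(1),s[i,4],P[:,:2].mean(0).round(4),P[:,2].max().round(4),((P.min(0)+P.max(0))/2).round(4))
    u,v=(375,255) if n=='top' else (365,215)
    save(n+'1.png',cv2.resize(im[v-40:v+50,u-60:u+60],None,fx=5,fy=5,interpolation=cv2.INTER_CUBIC))
E
python3 -c "
import cv2,numpy as np
a=cv2.imread('pics/top1.png');b=cv2.imread('pics/side1.png')
cv2.imwrite('pics/c1.png',cv2.resize(np.vstack([a,b]),None,fx=.65,fy=.65))"
```

```text
top
bar [378, 202, 16, 12, 33] ztop 0.1253 mid [ 0.6686 -0.2724] len 0.046 yaw 57.8
bar [372, 232, 17, 40, 235] ztop 0.1397 mid [ 0.542  -0.2556] len 0.109 yaw 162.8
bar [351, 237, 7, 29, 115] ztop 0.1042 mid [ 0.5457 -0.1874] len 0.079 yaw 173.7
bar [401, 236, 10, 35, 174] ztop 0.1197 mid [ 0.5399 -0.3266] len 0.095 yaw 169.6
plate 1565 ((0.5685326457023621, -0.2613487243652344), (0.22228918969631195, 0.277203768491745), 0.017682241275906563)
cover 1882 ((0.5655425786972046, 0.1168576329946518), 0.07509621977806091) 0.07954721132691847
nut [255.  226.1] 66 [0.609  0.0851] 0.113 [0.609  0.0863 0.1023]
nut [227.3 230.8] 67 [0.5944 0.1606] 0.1139 [0.5962 0.1625 0.1022]
nut [243.4 241.8] 28 [0.5653 0.116 ] 0.1056 [0.5661 0.1161 0.0999]
nut [259.5 253.4] 70 [0.5335 0.0699] 0.1125 [0.5342 0.0713 0.1014]
nut [231.6 258.3] 69 [0.5189 0.1456] 0.1141 [0.519  0.1477 0.1023]
side
bar [314, 177, 16, 12, 56] ztop 0.1231 mid [ 0.6672 -0.2679] len 0.046 yaw 55.7
bar [347, 177, 45, 41, 680] ztop 0.1393 mid [ 0.5424 -0.2504] len 0.11 yaw 163.0
bar [337, 216, 30, 19, 245] ztop 0.1035 mid [ 0.5477 -0.1833] len 0.08 yaw 173.7
plate 1438 ((0.566325843334198, -0.25778722763061523), (0.22794556617736816, 0.27209144830703735), 0.6597321629524231)
cover 2562 ((0.5643571615219116, 0.11902530491352081), 0.07768380641937256) 0.08073078277629187
nut [276.8 295.8] 119 [0.6082 0.0929] 0.1157 [0.6089 0.091  0.1029]
nut [310.8 302.3] 118 [0.533 0.078] 0.1131 [0.5343 0.0749 0.1016]
nut [289.  313.1] 49 [0.5642 0.1214] 0.1074 [0.5655 0.1197 0.0988]
nut [266.3 323.8] 122 [0.5934 0.169 ] 0.1149 [0.5973 0.1662 0.1027]
nut [301.8 331.2] 132 [0.5174 0.1544] 0.1144 [0.5195 0.1518 0.1023]
```

View pics/c1.png

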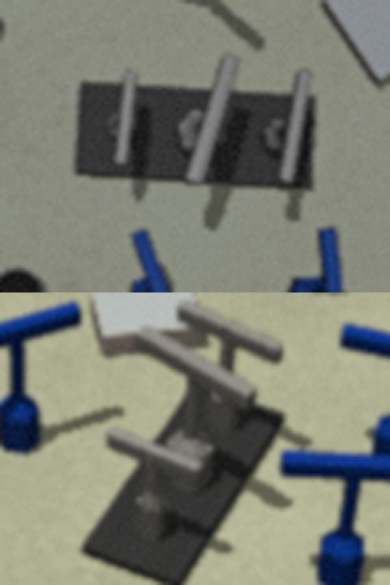

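The middle steel spanner is the wrench: its bar is 0.109 m long, its top is at 0.1395 (expected 0.141), and its centre is about (0.542, -0.253) at yaw -17°. The cell is at about (0.565, 0.118), and the nut spacings check out at 109–110 mm. The two cameras disagree by about 4 mm in y, so I'll move over the wrench and refine with the wrist camera.

Call:
play_rows --plan '[0.42,-0.248,0.0,37.4,0.05,0.42,-0.248,0.0,37.4,0.05,0.42,-0.248,0.0,37.4,0.05,0.42,-0.248,0.0,37.4,0.05,0.42,-0.248,0.0,37.4,0.05,0.42,-0.248,0.0,37.4,0.05,0.42,-0.248,0.0,37.4,0.05,0.42,-0.248,0.0,37.4,0.05,0.42,-0.248,0.0,37.4,0.05,0.42,-0.248,0.0,37.4,0.05,0.42,-0.248,0.0,37.4,0.05,0.42,-0.248,0.0,37.4,0.05,0.42,-0.248,0.0,37.4,0.05,0.42,-0.248,0.0,37.4,0.05,0.42,-0.248,0.0,37.4,0.05]'

```text
time_s: 1.35
eef_pos: [0.5418, -0.2534, 0.2565]
ee_rot: [-3.14, 0.002, -0.296]
wrist_force: [-0.2, 0.3, 0.6]
width: 0.0502
```

```bash
python3 - <<'E'
from h import *
s=ctrl.observe(); print(s['time_s'],s['eef_pos'],s['ee_rot'],s['qpos'],s['wrist_force'],s['ft_torque'])
d=cam('wrist'); save('w0.png',d['pixels']); np.savez('w0.npz',**d); W=cloud(d); print('cam',d['f'],-d['R'].T@d['t'])
m=((W[...,2]>.095)&(W[...,2]<.155)).astype(np.uint8); k,l,st,c=cv2.connectedComponentsWithStats(m)
for i in range(1,k):
    if st[i,4]<300: continue
    P=W[l==i]; P=P[P[:,2]>np.percentile(P[:,2],90)-.012]; r=cv2.minAreaRect(P[:,:2].astype(np.float32)); print(st[i].tolist(),np.median(P[:,2]),r)
E
```

```text
1.35 [ 0.54181326 -0.25342401  0.25650532] [-3.14044828e+00  2.36023055e-03 -2.96179998e-01] [-4.79516386e-01  1.22089354e-01  1.77387725e+00  7.32710198e-04
  1.24815543e+00  1.38722809e+00] [-0.23837495  0.34149718  0.56072254] [ 0.01642454  0.02396612 -0.01356839]
cam 422.86898511484077 [ 0.60885257 -0.27390213  0.38305569]
[218, 0, 100, 44, 2175] 0.12821648350837306 ((0.6708166599273682, -0.2685406506061554), (0.05509473755955696, 0.014432422816753387), 48.38698959350586)
[404, 124, 28, 148, 3123] 0.12006203723855122 ((0.5388931632041931, -0.3252323269844055), (0.012233455665409565, 0.0947941467165947), 79.60806274414062)
[301, 145, 25, 177, 4064] 0.14028108943798215 ((0.5409156084060669, -0.2542283236980438), (0.014050493016839027, 0.10969984531402588), 73.06056213378906)
[196, 188, 41, 101, 1729] 0.1048382523348508 ((0.5482328534126282, -0.18656884133815765), (0.011420856229960918, 0.07406595349311829), 84.19185638427734)
[284, 406, 77, 49, 1695] 0.12781965632877176 ((0.39345699548721313, -0.21647536754608154), (0.07353951781988144, 0.014390045776963234), 20.807842254638672)
```

View pics/w0.png

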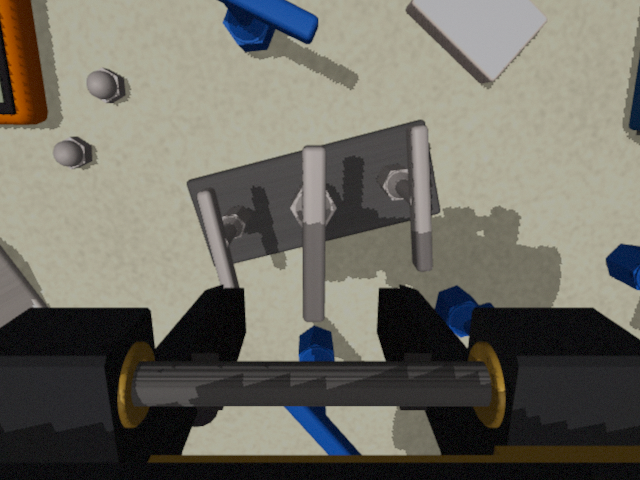

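The wrist view shows the grey spanner, tallest of the three, between blue ones at (315,30) and (315,345). Its bar runs from (314,150) to (314,318). It measures 109.7 mm long and 14 mm wide at z 0.140, centred at (0.541, -0.254), so the choice is confirmed. Next I'll descend and grip.

Call:
play_rows --plan '[-0.0006,0.001,0.06,0,0.05,-0.0006,0.001,0.1,0,0.05,-0.0006,0.001,0.1245,0,0.05,-0.0006,0.001,0.1245,0,0.05,-0.0006,0.001,0.1245,0,0.0,-0.0006,0.001,0.1245,0,0.0,-0.0006,0.001,0.1245,0,0.0,-0.0006,0.001,0.1245,0,0.0,-0.0006,0.001,0.1245,0,0.0,-0.0006,0.001,0.1245,0,0.0,-0.0006,0.001,0.1245,0,0.0]' --squeeze 55

```text
time_s: 2.32
eef_pos: [0.5418, -0.255, 0.1343]
ee_rot: [-3.141, -0.002, -0.297]
wrist_force: [0.7, 1.0, 6.2]
width: 0.0135
```

```bash
python3 - <<'E'
from h import *
s=ctrl.observe(); print({k:np.round(v,4) for k,v in s.items() if k not in('qvel','joint_efforts')})
E
```

```text
{'time_s': np.float64(2.3167), 'qpos': array([-4.8210e-01,  2.2600e-01,  1.8909e+00,  1.1000e-03,  1.0234e+00,
        1.3854e+00]), 'eef_pos': array([ 0.5418, -0.255 ,  0.1343]), 'ee_rot': array([-3.1409e+00, -1.5000e-03, -2.9720e-01]), 'wrist_force': array([0.7123, 1.012 , 6.2375]), 'ft_torque': array([ 0.0282,  0.0811, -0.0034]), 'width': np.float64(0.0135)}
```

Call:
play_rows --plan '[0,0,-0.02,0,0,0,0,-0.05,0,0,0,0,-0.09,0,0,0,0,-0.125,0,0,-0.009,-0.018,-0.14,0,0,-0.021,-0.044,-0.14,0,0,-0.035,-0.073,-0.14,0,0,-0.051,-0.105,-0.14,0,0,-0.067,-0.138,-0.14,0,0,-0.083,-0.171,-0.14,0,0,-0.099,-0.203,-0.14,0,0,-0.115,-0.236,-0.14,0,0,-0.131,-0.269,-0.14,0,0,-0.145,-0.298,-0.14,0,0,-0.158,-0.323,-0.14,0,0,-0.168,-0.345,-0.14,0,0,-0.177,-0.363,-0.14,0,0,-0.177,-0.363,-0.14,0,0,-0.177,-0.363,-0.14,0,0,-0.177,-0.363,-0.14,0,0]'

```text
time_s: 3.98
eef_pos: [0.478, 0.1435, 0.2734]
ee_rot: [3.141, -0.0, -0.296]
wrist_force: [-0.3, -0.4, -4.6]
width: 0.0136
```

```bash
cat > nuts.py <<'E'
from h import *
import sys
def nuts(d,show=True):
    W=cloud(d); m=((W[...,2]>.0985)&(W[...,2]<.122)&(np.hypot(W[...,0]-.565,W[...,1]-.118)<.085)).astype(np.uint8)
    k,l,st,c=cv2.connectedComponentsWithStats(m); out=[]
    for i in range(1,k):
        if st[i,4]<60: continue
        P=W[l==i]
        r=lambda q:(lambda x:(x[:2],np.sqrt(x[2]+x[0]**2+x[1]**2)))(np.linalg.lstsq(np.c_[2*q[:,:2],np.ones(len(q))],(q[:,:2]**2).sum(1),rcond=None)[0])
        # sphere/cap fit with known top: symmetric z-based fit  z=a-b*|xy-c|^2
        A=np.c_[np.ones(len(P)),P[:,0],P[:,1],(P[:,:2]**2).sum(1)]; a=np.linalg.lstsq(A-np.array([0,0,0,0]),P[:,2],rcond=None)[0]
        cc=-a[1:3]/(2*a[3]); box=(P.min(0)+P.max(0))[:2]/2
        print('blob',c[i].round(1),st[i,4],'zmax',P[:,2].max().round(4),'parab',cc.round(4),'box',box.round(4))
    P=W[(W[...,2]>.076)&(W[...,2]<.084)&(np.hypot(W[...,0]-.565,W[...,1]-.118)<.09)]
    print('cover',len(P),cv2.minEnclosingCircle(P[:,:2].astype(np.float32)),np.median(P[:,2]))
E
python3 - <<'E'
from nuts import *
s=ctrl.observe(); print({k:np.round(v,4) for k,v in s.items() if k not in('qvel','joint_efforts')})
d=cam('wrist'); save('w1.png',d['pixels']); np.savez('w1.npz',**d); nuts(d)
E
```

```text
{'time_s': np.float64(3.9833), 'qpos': array([ 2.4230e-01, -8.2900e-02,  1.9513e+00, -9.0000e-04,  1.2733e+00,
        2.1098e+00]), 'eef_pos': array([0.478 , 0.1435, 0.2734]), 'ee_rot': array([ 3.1408e+00, -4.0000e-04, -2.9650e-01]), 'wrist_force': array([-0.3034, -0.3857, -4.6464]), 'ft_torque': array([-0.0019, -0.0006,  0.0044]), 'width': np.float64(0.0136)}
blob [332.8   7.9] 537 zmax 0.1117 parab [0.6095 0.0883] box [0.6055 0.0886]
blob [228.4  61.6] 942 zmax 0.1123 parab [0.5946 0.1648] box [0.5943 0.1643]
blob [307.9  87.5] 156 zmax 0.1037 parab [0.5638 0.1184] box [0.564  0.1193]
blob [385.4 112. ] 846 zmax 0.1122 parab [0.5331 0.0732] box [0.5333 0.0737]
blob [284.8 165.2] 690 zmax 0.1119 parab [0.5181 0.1498] box [0.5189 0.1496]
cover 26065 ((0.5642566084861755, 0.11902757734060287), 0.07516778260469437) 0.07973666955981597
```

View pics/w1.png

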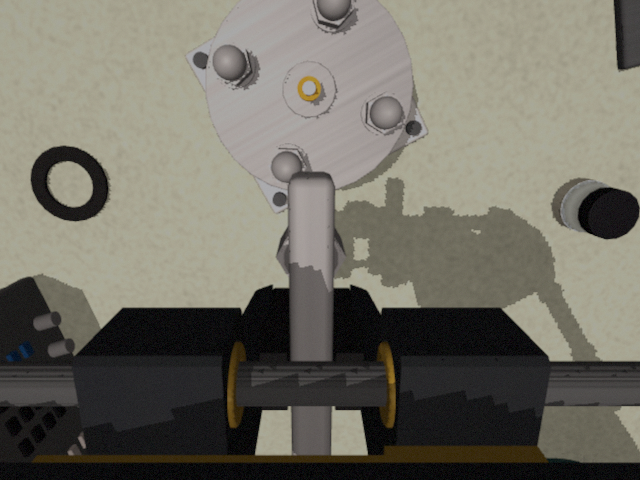

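The wrist view shows all four nuts, at (229,62), (385,112), (285,165) and (333,8), plus the feed-through at (309,88). They form a clean 110 mm square centred on (0.564, 0.119). I'll fit the hexagon flats with image gradients.

```bash
cat > hexfit.py <<'E'
from h import *
N={'A':(.5947,.1646),'B':(.5183,.1497),'C':(.5333,.0734),'D':(.6097,.0883)}
def fit(d,names,sc=10):
    g=cv2.cvtColor(d['pixels'],cv2.COLOR_RGB2GRAY).astype(np.float32)
    g=cv2.GaussianBlur(g,(0,0),.7); G=np.hypot(cv2.Sobel(g,cv2.CV_32F,1,0),cv2.Sobel(g,cv2.CV_32F,0,1)); tiles=[]
    for n in names:
        best=[]
        for dx in np.arange(-.002,.0021,.0005):
          for dy in np.arange(-.002,.0021,.0005):
            for a in range(0,60,2):
                c=np.radians(a+60*np.arange(7)); C=np.c_[np.cos(c),np.sin(c)]*.012/np.cos(np.pi/6)+np.array(N[n])+[dx,dy]
                t=np.linspace(0,1,12)[:,None]; P=np.vstack([C[i]+(C[i+1]-C[i])*t for i in range(6)])
                q=np.array([proj(d,[*p,.096]) for p in P]).astype(np.float32)
                s=cv2.remap(G,q[:,0][None],q[:,1][None],cv2.INTER_LINEAR)[0].mean(); best.append((s,a,dx,dy))
        best.sort(reverse=True); u,v=proj(d,[*N[n],.1]).astype(int); by={}
        for s,a,dx,dy in best: by.setdefault(a,(round(float(s)),dx,dy))
        print(n,'corner angles deg mod 60:',[(a,*map(lambda x:round(float(x),4),b)) for a,b in list(by.items())[:6]])
        im=cv2.copyMakeBorder(d['pixels'],40,40,40,40,cv2.BORDER_CONSTANT)
        t=cv2.resize(im[v+40-18:v+40+18,u+40-18:u+40+18],None,fx=sc,fy=sc,interpolation=cv2.INTER_CUBIC); raw=t.copy()
        s,a,dx,dy=best[0]; c=np.radians(a+60*np.arange(6)); C=np.c_[np.cos(c),np.sin(c)]*.012/np.cos(np.pi/6)+np.array(N[n])+[dx,dy]
        q=np.array([(proj(d,[*p,.096])-[u-18,v-18]+.5)*sc for p in C]).astype(int)
        cv2.polylines(t,[q],True,(255,0,0),1); tiles.append(np.vstack([raw,t]))
    return np.hstack(tiles)
if __name__=='__main__':
    d=dict(np.load('w1.npz')); save('hex1.png',cv2.resize(fit(d,'ACD',7),None,fx=1,fy=1))
    W=cloud(d); T=np.array([.478,.1435]); y=-.2965; m=(W[...,2]>.27)&(W[...,2]<.295)
    P=W[m][:,:2]-T; px=P@[np.cos(y),np.sin(y)]; py=P@[np.sin(y),-np.cos(y)]; k=(px>.03)&(abs(py)<.02)
    print('bar end x',np.percentile(px[k],99),px[k].max(),'y',py[k].min(),py[k].max(),k.sum())
E
python3 hexfit.py
```

```text
A corner angles deg mod 60: [(54, 110.0, -0.001, 0.0), (52, 110.0, -0.001, 0.0), (56, 109.0, -0.0015, 0.0015), (58, 108.0, -0.001, 0.001), (50, 107.0, -0.001, 0.0), (46, 106.0, -0.002, 0.0)]
C corner angles deg mod 60: [(44, 112.0, 0.0, 0.0015), (46, 111.0, 0.0, 0.0015), (8, 110.0, -0.0015, 0.0), (10, 110.0, -0.0015, 0.0), (6, 110.0, -0.0015, 0.0), (42, 110.0, 0.0, 0.0015)]
D corner angles deg mod 60: [(0, 97.0, 0.0, 0.001), (2, 96.0, 0.0, 0.001), (58, 95.0, 0.0, 0.001), (4, 94.0, 0.0, 0.0015), (56, 91.0, 0.0, 0.001), (6, 90.0, 0.0, 0.0015)]
bar end x 0.05351309336997017 0.05367915911361472 y -0.007278351581579218 0.006813157419680362 3762
```

View pics/hex1.png

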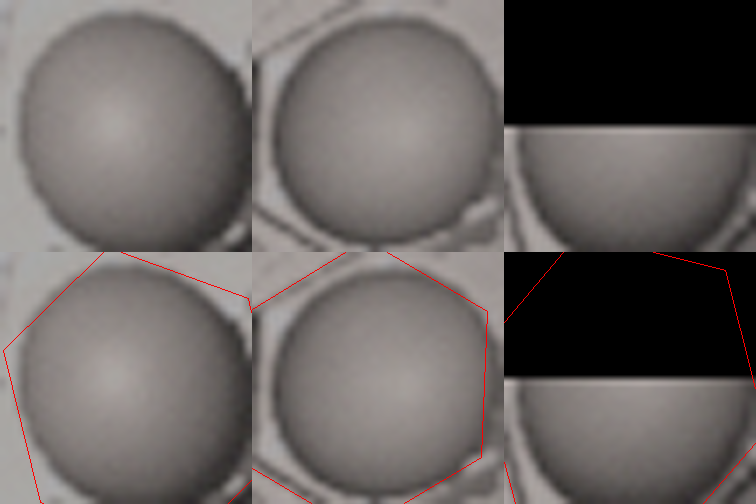

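```bash
python3 - <<'E'
from hexfit import *
d=dict(np.load('w1.npz')); im=d['pixels'].copy(); S=9; out=[]
for n,A in (('A',(54,)),('C',(44,)),('D',(0,))):
    u,v=proj(d,[*N[n],.095]).astype(int); r=22; p=cv2.copyMakeBorder(im,40,40,40,40,cv2.BORDER_CONSTANT)
    t=cv2.resize(p[v+40-r:v+40+r,u+40-r:u+40+r],None,fx=6,fy=6,interpolation=cv2.INTER_CUBIC); t=cv2.convertScaleAbs(t,alpha=1.6,beta=-60); t2=t.copy()
    for a in A:
        c=np.radians(a+60*np.arange(6)); 
        C=np.c_[np.cos(c),np.sin(c)]*.012/np.cos(np.pi/6)+np.array(N[n])
        for z,col in((.096,(255,0,0)),(.083,(0,255,0))):
            q=np.array([(proj(d,[*x,z])-[u-r,v-r]+.5)*6 for x in C]).astype(int); cv2.polylines(t2,[q],True,col,1)
    out.append(np.vstack([t,t2]))
save('hex2.png',np.hstack(out))
E
```

```text
(no output)
```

View pics/hex2.png

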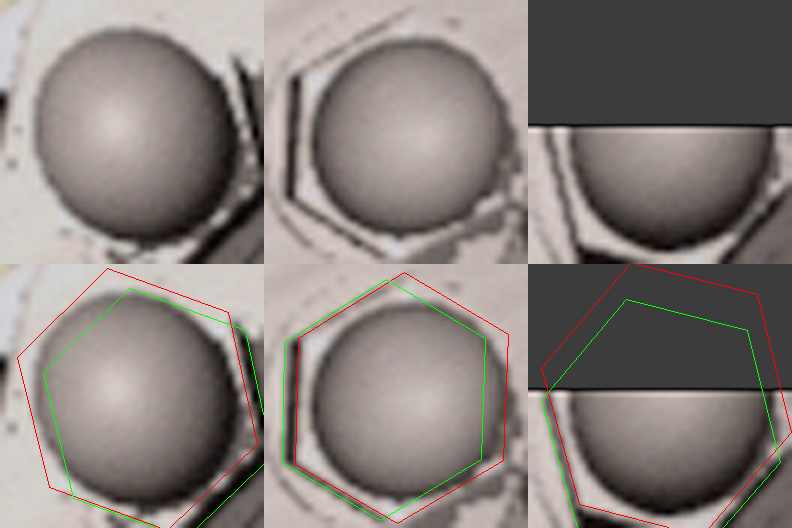

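The enlarged crop shows the projected hexagon fitting nut A (corners at 54°), C (44°) and D (about 0°) well. The wrench socket has its corners at bar yaw + 30°, so the tool yaw (mod 60°) should be 24° for A, 14° for C and 30° for D. B is hidden and comes later. A goes first.

Call:
play_rows --plan '[0.01,-0.005,0,-5,0,0.03,-0.015,0,-12,0,0.05,-0.026,0,-19,0,0.07,-0.036,0,-26,0,0.09,-0.046,0,-33,0,0.102,-0.052,0,-38,0,0.1065,-0.0547,0,-41,0,0.1065,-0.0547,0,-41,0,0.1065,-0.0547,0.015,-41,0,0.1065,-0.0547,0.03,-41,0,0.1065,-0.0547,0.04,-41,0,0.1065,-0.0547,0.046,-41,0,0.1065,-0.0547,0.046,-41,0,0.1065,-0.0547,0.046,-41,0]'

```text
time_s: 5.2
eef_pos: [0.5959, 0.1638, 0.2275]
ee_rot: [3.141, 0.001, 0.417]
wrist_force: [0.3, 0.2, -4.1]
width: 0.0131
```

```bash
cat > st.py <<'E'
from h import *
s=ctrl.observe(); print('t',s['time_s'].__round__(2),'p',s['eef_pos'].round(4),'rot',s['ee_rot'].round(4),'yaw',np.degrees(s['ee_rot'][2]).round(2),'F',s['wrist_force'].round(2),'M',s['ft_torque'].round(3),'j6',s['qpos'][5].round(2),'w',round(float(s['width']),4))
E
python3 st.py
```

```text
t 5.2 p [0.5959 0.1638 0.2275] rot [3.1409e+00 5.0000e-04 4.1730e-01] yaw 23.91 F [ 0.32  0.18 -4.07] M [ 0.052 -0.09  -0.003] j6 1.38 w 0.0131
```

Call:
play_rows --plan '[0,0,0.004,0,0,0,0,0.008,0,0,0,0,0.0095,0,0,0,0,0.0105,0,0,0,0,0.0115,0,0,0,0,0.0115,0,0,0,0,0.0115,0,0]'

```text
time_s: 5.78
eef_pos: [0.5959, 0.164, 0.2161]
ee_rot: [3.141, 0.0, 0.417]
wrist_force: [0.4, 0.0, -5.6]
width: 0.0133
```

```bash
python3 st.py
```

```text
t 5.78 p [0.5959 0.164  0.2161] rot [3.141e+00 4.000e-04 4.174e-01] yaw 23.91 F [ 0.45  0.05 -5.55] M [0.079 0.015 0.006] j6 1.38 w 0.0133
```

Call:
play_rows --plan '[0,0,0.0008,0,0,0,0,0.0015,0,0,0,0,0.0015,0,0]'

```text
time_s: 6.03
eef_pos: [0.5959, 0.164, 0.2144]
ee_rot: [3.141, 0.0, 0.417]
wrist_force: [0.7, 0.3, -4.5]
width: 0.0138
```

```bash
python3 st.py
```

```text
t 6.03 p [0.5959 0.164  0.2144] rot [3.141e+00 4.000e-04 4.174e-01] yaw 23.91 F [ 0.74  0.35 -4.48] M [ 0.089 -0.009 -0.003] j6 1.38 w 0.0138
```

Call:
play_rows --plan '[0,0,0.001,0,0,0,0,0.002,0,0,0,0,0.003,0,0,0,0,0.004,0,0,0,0,0.005,0,0,0,0,0.006,0,0,0,0,0.006,0,0]'

```text
time_s: 6.62
eef_pos: [0.5957, 0.1639, 0.2081]
ee_rot: [3.141, 0.001, 0.417]
wrist_force: [-0.1, 0.4, -4.9]
width: 0.0135
```

```bash
python3 st.py
```

```text
t 6.62 p [0.5957 0.1639 0.2081] rot [3.1411e+00 9.0000e-04 4.1740e-01] yaw 23.91 F [-0.06  0.42 -4.9 ] M [ 0.103 -0.103 -0.026] j6 1.38 w 0.0135
```

Call:
play_rows --plan '[0,0,0,4,0,0,0,0,8,0,0,0,0,12,0,0,0,0,16,0,0,0,0,20,0,0,0,0,24,0]'

```text
time_s: 7.12
eef_pos: [0.5957, 0.164, 0.208]
ee_rot: [3.141, 0.001, -0.004]
wrist_force: [-0.1, 0.6, -5.3]
width: 0.0128
```

```bash
python3 st.py
```

```text
t 7.12 p [0.5957 0.164  0.208 ] rot [ 3.1408e+00  6.0000e-04 -4.5000e-03] yaw -0.26 F [-0.11  0.61 -5.25] M [0.115 0.009 0.191] j6 1.8 w 0.0128
```

Call:
play_rows --plan '[0,0,0,6,0,0,0,0,12,0,0,0,0,18,0,0,0,0,23,0,0,0,0,28,0,0,0,0,28,0]'

```text
time_s: 7.62
eef_pos: [0.5956, 0.1638, 0.208]
ee_rot: [3.14, 0.0, -0.495]
wrist_force: [-0.3, -0.4, -4.7]
width: 0.013
```

```bash
python3 st.py
```

```text
t 7.62 p [0.5956 0.1638 0.208 ] rot [ 3.14e+00  3.00e-04 -4.95e-01] yaw -28.36 F [-0.28 -0.43 -4.66] M [0.013 0.102 0.085] j6 2.29 w 0.013
```

Nut A turned with about 0.19 N m felt. Next I back off, lift and go to the opposite nut C at yaw 14°.

Call:
play_rows --plan '[0,0,0,-6,0,0,0,0,-7,0,0,0,-0.006,-7,0,0,0,-0.02,-7,0,0,0,-0.038,-7,0,-0.001,0.01,-0.04,-12,0,-0.003,0.03,-0.04,-19,0,-0.005,0.051,-0.04,-26,0,-0.007,0.072,-0.04,-33,0,-0.009,0.092,-0.04,-39,0,-0.0105,0.104,-0.04,-42.4,0,-0.011,0.1087,-0.04,-42.4,0,-0.011,0.1087,-0.04,-42.4,0,-0.011,0.1087,-0.03,-42.4,0,-0.011,0.1087,-0.02,-42.4,0,-0.011,0.1087,-0.014,-42.4,0,-0.011,0.1087,-0.012,-42.4,0,-0.011,0.1087,-0.012,-42.4,0]'

```text
time_s: 9.12
eef_pos: [0.5335, 0.0738, 0.2183]
ee_rot: [3.141, 0.004, 0.245]
wrist_force: [0.1, 0.3, -3.8]
width: 0.0134
```

```bash
python3 st.py
```

```text
t 9.12 p [0.5335 0.0738 0.2183] rot [3.1411 0.0044 0.2453] yaw 14.05 F [ 0.06  0.32 -3.79] M [ 0.014  0.008 -0.029] j6 1.42 w 0.0134
```

Call:
play_rows --plan '[0,0,0.001,0,0,0,0,0.0018,0,0,0,0,0.0025,0,0,0,0,0.0025,0,0]'

```text
time_s: 9.45
eef_pos: [0.5338, 0.0738, 0.2159]
ee_rot: [3.141, 0.004, 0.245]
wrist_force: [0.9, -1.2, -4.2]
width: 0.0131
```

```bash
python3 st.py
```

```text
t 9.45 p [0.5338 0.0738 0.2159] rot [3.1409 0.0038 0.2453] yaw 14.05 F [ 0.93 -1.18 -4.16] M [-0.103 -0.148  0.029] j6 1.42 w 0.0131
```

Call:
play_rows --plan '[0.0003,0.0006,0,0,0,0.0003,0.0006,0.0007,0,0,0.0003,0.0006,0.0015,0,0,0.0003,0.0006,0.0015,0,0]'

```text
time_s: 9.78
eef_pos: [0.5341, 0.0733, 0.2143]
ee_rot: [3.141, 0.004, 0.245]
wrist_force: [-0.2, -0.6, -3.9]
width: 0.0135
```

```bash
python3 st.py
```

```text
t 9.78 p [0.5341 0.0733 0.2143] rot [3.1411 0.004  0.2452] yaw 14.05 F [-0.2  -0.59 -3.93] M [ 0.032 -0.068  0.   ] j6 1.42 w 0.0135
```

Call:
play_rows --plan '[0,0,0.001,0,0,0,0,0.002,0,0,0,0,0.003,0,0,0,0,0.004,0,0,0,0,0.005,0,0,0,0,0.006,0,0,0,0,0.006,4,0,0,0,0.006,9,0,0,0,0.006,15,0,0,0,0.006,21,0,0,0,0.006,27,0,0,0,0.006,33,0,0,0,0.006,39,0,0,0,0.006,45,0,0,0,0.006,49,0,0,0,0.006,52,0]'

```text
time_s: 11.12
eef_pos: [0.5341, 0.0729, 0.2082]
ee_rot: [3.137, 0.002, -0.665]
wrist_force: [-0.3, -1.0, -3.9]
width: 0.0133
```

```bash
python3 st.py
```

```text
t 11.12 p [0.5341 0.0729 0.2082] rot [ 3.1374e+00  1.6000e-03 -6.6520e-01] yaw -38.12 F [-0.35 -0.95 -3.87] M [-0.172 -0.105  0.182] j6 2.33 w 0.0133
```

Call:
play_rows --plan '[0,0,0,-6,0,0,0,0,-7,0,0,0,-0.006,-7,0,0,0,-0.02,-7,0,0,0,-0.038,-7,0,0.003,-0.003,-0.04,-13,0,0.01,-0.012,-0.04,-20,0,0.018,-0.021,-0.04,-27,0,0.026,-0.03,-0.04,-34,0,0.034,-0.039,-0.04,-41,0,0.042,-0.048,-0.04,-48,0,0.048,-0.055,-0.04,-55,0,0.051,-0.059,-0.04,-62,0,0.051,-0.059,-0.04,-68,0,0.051,-0.059,-0.04,-68,0,0.051,-0.059,-0.03,-68,0,0.051,-0.059,-0.02,-68,0,0.051,-0.059,-0.013,-68,0,0.051,-0.059,-0.0105,-68,0,0.051,-0.059,-0.0105,-68,0]'

```text
time_s: 12.78
eef_pos: [0.61, 0.0879, 0.2169]
ee_rot: [-3.141, 0.006, 0.521]
wrist_force: [0.4, 1.3, -3.8]
width: 0.0133
```

```bash
python3 st.py
```

```text
t 12.78 p [0.61   0.0879 0.2169] rot [-3.1407  0.0059  0.5205] yaw 29.83 F [ 0.36  1.29 -3.79] M [ 0.057 -0.093 -0.014] j6 1.15 w 0.0133
```

Call:
play_rows --plan '[0.0004,-0.0003,0,0,0,0.0004,-0.0003,0.0007,0,0,0.0004,-0.0003,0.0013,0,0,0.0004,-0.0003,0.0013,0,0]'

```text
time_s: 13.12
eef_pos: [0.6103, 0.0884, 0.2157]
ee_rot: [-3.141, 0.006, 0.52]
wrist_force: [1.1, 0.6, -4.8]
width: 0.0132
```

```bash
python3 st.py
```

```text
t 13.12 p [0.6103 0.0884 0.2157] rot [-3.1408  0.0057  0.5204] yaw 29.82 F [ 1.12  0.55 -4.82] M [ 0.089 -0.122 -0.024] j6 1.16 w 0.0132
```

Call:
play_rows --plan '[0.0004,0.0001,0.0007,0,0,0.0004,0.0001,0.0015,0,0,0.0004,0.0001,0.0015,0,0]'

```text
time_s: 13.37
eef_pos: [0.6105, 0.0885, 0.214]
ee_rot: [-3.141, 0.006, 0.52]
wrist_force: [-0.2, -0.1, -3.9]
width: 0.0132
```

```bash
python3 st.py
```

```text
t 13.37 p [0.6105 0.0885 0.214 ] rot [-3.1407  0.006   0.5203] yaw 29.81 F [-0.23 -0.07 -3.86] M [ 0.011 -0.051 -0.094] j6 1.16 w 0.0132
```

Call:
play_rows --plan '[0,0,0.001,0,0,0,0,0.002,0,0,0,0,0.003,0,0,0,0,0.004,0,0,0,0,0.005,0,0,0,0,0.006,0,0,0,0,0.006,4,0,0,0,0.006,9,0,0,0,0.006,15,0,0,0,0.006,21,0,0,0,0.006,27,0,0,0,0.006,33,0,0,0,0.006,39,0,0,0,0.006,45,0,0,0,0.006,50,0,0,0,0.006,55,0]'

```text
time_s: 14.7
eef_pos: [0.6106, 0.0881, 0.2079]
ee_rot: [3.136, 0.004, -0.443]
wrist_force: [0.9, -1.6, -4.2]
width: 0.0132
```

```bash
python3 st.py
```

```text
t 14.7 p [0.6106 0.0881 0.2079] rot [ 3.1365  0.0037 -0.4434] yaw -25.4 F [ 0.94 -1.64 -4.21] M [-0.139 -0.119  0.216] j6 2.12 w 0.0132
```

Call:
play_rows --plan '[0,0,0,-6,0,0,0,0,-7,0,0,0,-0.006,-7,0,0,0,-0.02,-7,0,0,0,-0.038,-7,0,-0.01,0,-0.045,-7,0,-0.03,-0.001,-0.045,-7,0,-0.055,-0.0015,-0.045,-7,0,-0.08,-0.002,-0.045,-7,0,-0.105,-0.003,-0.045,-7,0,-0.13,-0.0035,-0.045,-7,0,-0.155,-0.004,-0.045,-7,0,-0.178,-0.005,-0.045,-7,0,-0.19,-0.0053,-0.045,-7,0,-0.194,-0.0053,-0.045,-7,0,-0.194,-0.0053,-0.045,-7,0,-0.194,-0.0053,-0.045,-7,0]'

```text
time_s: 16.12
eef_pos: [0.4386, 0.1763, 0.2542]
ee_rot: [3.138, 0.003, -0.321]
wrist_force: [0.4, 0.6, -3.9]
width: 0.0131
```

```bash
python3 st.py; python3 - <<'E'
from nuts import *; from hexfit import *
d=cam('wrist'); np.savez('w2.npz',**d); nuts(d)
fit(d,'B'); out=[]
u,v=proj(d,[*N['B'],.095]).astype(int); r=28; S=9
p=cv2.copyMakeBorder(d['pixels'],60,60,60,60,cv2.BORDER_CONSTANT); t=cv2.resize(p[v+60-r:v+60+r,u+60-r:u+60+r],None,fx=7,fy=7,interpolation=cv2.INTER_CUBIC); t=cv2.convertScaleAbs(t,alpha=1.5,beta=-50)
print(u,v); 
row=[t]
save('b2.png',t)
save('w2.png',d['pixels'])
# all visible nuts at expected angles
E
```

```text
t 16.12 p [0.4386 0.1763 0.2542] rot [ 3.1376e+00  2.5000e-03 -3.2110e-01] yaw -18.4 F [ 0.39  0.59 -3.9 ] M [ 0.077  0.027 -0.064] j6 2.22 w 0.0131
blob [334.8   3.6] 117 zmax 0.1038 parab [0.5631 0.1192] box [0.5617 0.1188]
blob [421.9  26.4] 1176 zmax 0.1123 parab [0.5332 0.0732] box [0.5329 0.0736]
blob [310.1  93.5] 989 zmax 0.1121 parab [0.5183 0.1497] box [0.5181 0.1496]
cover 18667 ((0.562521755695343, 0.11942709982395172), 0.07488887012004852) 0.07977686027813453
B corner angles deg mod 60: [(26, 88.0, -0.0015, -0.002), (24, 88.0, -0.0015, -0.002), (18, 88.0, -0.002, -0.002), (22, 87.0, -0.0015, -0.002), (20, 87.0, -0.002, -0.002), (28, 86.0, -0.0015, -0.002)]
309 93
```

View pics/b2.png

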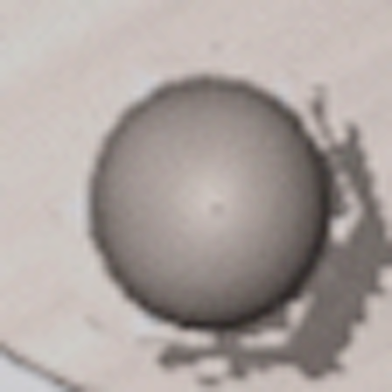

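The close-up of B from directly above shows its dome centred at (210,205), but its flats have almost no contrast. I'll use the depth silhouette instead and check the method on C, whose flats are known (corners at about 59°).

```bash
python3 - <<'E'
from hexfit import *
d=dict(np.load('w2.npz')); W=cloud(d); print('cam',-d['R'].T@d['t'])
for n in 'BC':
    c=np.array(N[n]); Q=W-np.array([*c,0]); r=np.hypot(Q[...,0],Q[...,1])
    for zl,zh in((.086,.0985),):
        m=(W[...,2]>zl)&(W[...,2]<zh)&(r<.017)&(r>.0105); P=Q[m]; print(n,m.sum())
        a=np.degrees(np.arctan2(P[:,1],P[:,0])); h=[]
        for b in range(-180,180,10):
            k=(a>=b)&(a<b+10); h.append((b+5,int(k.sum()),round(1e3*float(np.percentile(np.hypot(P[k,0],P[k,1]),90)),1) if k.sum()>2 else 0))
        print(h)
    # template match: points z in hex band vs cover, exact hex inclusion score
    m=(r<.018)&np.isfinite(W[...,2]); P=Q[m]; inside_z=P[:,2]>.0875
    best=[]
    for dx in np.arange(-1.5,1.6,.5):
      for dy in np.arange(-1.5,1.6,.5):
        for a in range(0,60,3):
          f=np.radians(a+30+60*np.arange(6)); ap=((P[:,:2]*1e3-[dx,dy])@np.array([np.cos(f),np.sin(f)])).max(1)
          best.append((np.mean((ap<12)==inside_z),a,dx,dy))
    by={}
    for s,a,dx,dy in sorted(best,reverse=True): by.setdefault(a,(round(float(s),3),float(dx),float(dy)))
    print(n,list(by.items())[:8])
E
```

```text
cam [0.5053301  0.15468492 0.38075414]
B 301
[(-175, 11, 12.9), (-165, 12, 13.3), (-155, 9, 12.3), (-145, 4, 11.9), (-135, 7, 12.1), (-125, 7, 12.3), (-115, 11, 12.9), (-105, 14, 13.3), (-95, 6, 12.4), (-85, 4, 11.8), (-75, 5, 11.8), (-65, 6, 12.2), (-55, 12, 13.1), (-45, 14, 13.3), (-35, 7, 12.5), (-25, 6, 12.0), (-15, 6, 11.9), (-5, 7, 12.3), (5, 13, 13.0), (15, 11, 12.9), (25, 8, 12.2), (35, 4, 11.8), (45, 5, 11.7), (55, 8, 12.2), (65, 12, 12.8), (75, 10, 12.9), (85, 8, 12.3), (95, 6, 12.1), (105, 6, 11.8), (115, 7, 12.3), (125, 11, 13.1), (135, 15, 13.4), (145, 9, 12.5), (155, 6, 12.0), (165, 6, 11.9), (175, 8, 12.3)]
B [(12, (0.997, 0.0, 0.0)), (9, (0.992, 0.0, 0.0)), (15, (0.986, 0.0, 0.0)), (6, (0.982, 0.0, 0.0)), (18, (0.978, 0.0, 0.0)), (3, (0.974, 0.0, 0.0)), (21, (0.969, 0.5, 0.0)), (0, (0.967, 0.0, 0.0))]
C 454
[(-175, 19, 13.9), (-165, 9, 12.4), (-155, 5, 12.3), (-145, 3, 11.9), (-135, 4, 12.4), (-125, 7, 13.1), (-115, 8, 13.5), (-105, 0, 0), (-95, 0, 0), (-85, 0, 0), (-75, 0, 0), (-65, 2, 0), (-55, 3, 13.7), (-45, 0, 0), (-35, 0, 0), (-25, 0, 0), (-15, 3, 12.2), (-5, 11, 12.7), (5, 12, 13.0), (15, 11, 12.7), (25, 8, 11.9), (35, 10, 11.7), (45, 11, 12.3), (55, 17, 12.8), (65, 35, 13.6), (75, 27, 12.8), (85, 23, 12.2), (95, 22, 12.2), (105, 28, 12.6), (115, 32, 13.2), (125, 32, 13.7), (135, 25, 12.9), (145, 20, 12.3), (155, 20, 12.2), (165, 22, 12.6), (175, 25, 13.6)]
C [(3, (0.949, -0.5, 0.0)), (0, (0.948, 0.0, 0.0)), (57, (0.945, -0.5, 0.0)), (6, (0.941, -0.5, 0.0)), (54, (0.935, -0.5, 0.5)), (9, (0.934, 0.0, 0.5)), (51, (0.928, -0.5, 0.0)), (12, (0.927, 0.0, 0.5))]
```

The depth silhouette works: B's corners are at 11–12° (0.997 agreement), and C's come out at about 1°, close to the 359° predicted. So B needs yaw 41.5°.

Call:
play_rows --plan '[0.005,0,0,-5,0,0.015,0,0,-12,0,0.028,0,0,-19,0,0.041,0,0,-26,0,0.054,0,0,-33,0,0.067,0,0,-40,0,0.077,0,0,-47,0,0.083,0,0,-54,0,0.085,0,0,-60,0,0.085,0,0,-60,0,0.085,0,0.01,-60,0,0.085,0,0.02,-60,0,0.085,0,0.03,-60,0,0.085,0,0.0355,-60,0,0.085,0,0.037,-60,0,0.085,0,0.037,-60,0]'

```text
time_s: 17.5
eef_pos: [0.5188, 0.1492, 0.2157]
ee_rot: [-3.14, 0.006, 0.725]
wrist_force: [0.8, 0.2, -4.6]
width: 0.0134
```

```bash
python3 st.py
```

```text
t 17.5 p [0.5188 0.1492 0.2157] rot [-3.1404  0.006   0.7253] yaw 41.56 F [ 0.77  0.17 -4.56] M [ 0.102 -0.14   0.02 ] j6 1.08 w 0.0134
```

Call:
play_rows --plan '[0.0003,0.0003,0.0007,0,0,0.0003,0.0003,0.0016,0,0,0.0003,0.0003,0.0016,0,0]'

```text
time_s: 17.75
eef_pos: [0.5192, 0.1493, 0.2144]
ee_rot: [-3.14, 0.006, 0.725]
wrist_force: [0.3, 0.6, -3.9]
width: 0.0132
```

```bash
python3 st.py
```

```text
t 17.75 p [0.5192 0.1493 0.2144] rot [-3.1405  0.0058  0.7253] yaw 41.56 F [ 0.27  0.61 -3.93] M [ 0.08  -0.066 -0.046] j6 1.08 w 0.0132
```

Engaged. Down and turn 52°.

Call:
play_rows --plan '[0,0,0.001,0,0,0,0,0.002,0,0,0,0,0.003,0,0,0,0,0.004,0,0,0,0,0.005,0,0,0,0,0.006,0,0,0,0,0.006,4,0,0,0,0.006,9,0,0,0,0.006,15,0,0,0,0.006,21,0,0,0,0.006,27,0,0,0,0.006,33,0,0,0,0.006,39,0,0,0,0.006,45,0,0,0,0.006,49,0,0,0,0.006,52,0]'

```text
time_s: 19.08
eef_pos: [0.5193, 0.1491, 0.2082]
ee_rot: [3.137, 0.004, -0.185]
wrist_force: [1.0, 0.4, -5.0]
width: 0.0134
```

```bash
python3 st.py
```

```text
t 19.08 p [0.5193 0.1491 0.2082] rot [ 3.1373  0.0042 -0.1851] yaw -10.61 F [ 1.03  0.44 -4.97] M [ 0.12  -0.154  0.134] j6 1.99 w 0.0134
```

First round done. I'll lift off and check all four nuts' flats with the wrist depth camera.

Call:
play_rows --plan '[0,0,0,-6,0,0,0,0,-7,0,0,0,-0.006,-7,0,0,0,-0.02,-7,0,0,0,-0.038,-7,0,-0.005,0.005,-0.06,-7,0,-0.018,0.016,-0.08,-7,0,-0.028,0.026,-0.095,-7,0,-0.035,0.032,-0.1,-7,0,-0.035,0.032,-0.1,-7,0,-0.035,0.032,-0.1,-7,0]'

```text
time_s: 20.0
eef_pos: [0.4793, 0.1244, 0.3084]
ee_rot: [3.138, 0.004, -0.064]
wrist_force: [-0.3, -0.2, -4.4]
width: 0.0132
```

```bash
python3 st.py; cat > sil.py <<'E'
from hexfit import *
def sil(d):
    W=cloud(d)
    for n in 'ABCD':
        Q=W-np.array([*N[n],0]); r=np.hypot(Q[...,0],Q[...,1]); m=(r<.018)&np.isfinite(W[...,2]); P=Q[m]; iz=P[:,2]>.0875; best=[]
        for dx in np.arange(-1.2,1.3,.4):
          for dy in np.arange(-1.2,1.3,.4):
            for a in range(0,60,2):
              f=np.radians(a+30+60*np.arange(6)); ap=((P[:,:2]*1e3-[dx,dy])@np.array([np.cos(f),np.sin(f)])).max(1)
              best.append((np.mean((ap<12)==iz),a,dx,dy))
        by={}
        for s,a,dx,dy in sorted(best,reverse=True): by.setdefault(a,(round(float(s),3),round(float(dx),1),round(float(dy),1)))
        print(n,m.sum(),proj(d,[*N[n],.1]).astype(int),list(by.items())[:5])
E
python3 - <<'E'
from sil import *
d=cam('wrist'); np.savez('w3.npz',**d); save('w3.png',d['pixels']); sil(d)
print('w1 check'); sil(dict(np.load('w1.npz')))
E
```

```text
t 20.0 p [0.4793 0.1244 0.3084] rot [ 3.1382  0.004  -0.0642] yaw -3.68 F [-0.25 -0.18 -4.43] M [0.012 0.042 0.028] j6 1.84 w 0.0132
A 1796 [245  55] [(10, (0.966, -0.4, 0.0)), (12, (0.965, -0.4, 0.0)), (8, (0.963, -0.4, 0.0)), (14, (0.963, 0.0, 0.0)), (16, (0.959, 0.0, 0.4))]
B 23079 [274 159] [(0, (0.693, -1.2, -1.2)), (58, (0.692, -1.2, -1.2)), (2, (0.691, -1.2, -1.2)), (4, (0.689, -1.2, -1.2)), (6, (0.686, -1.2, -1.2))]
C 1565 [371 133] [(2, (0.974, 0.0, 0.0)), (4, (0.972, 0.0, 0.0)), (0, (0.972, 0.0, 0.0)), (6, (0.967, 0.0, 0.0)), (58, (0.966, 0.0, 0.0))]
D 1891 [348  25] [(14, (0.965, 0.0, 0.4)), (16, (0.962, 0.0, 0.4)), (12, (0.962, 0.0, 0.4)), (10, (0.96, 0.0, 0.4)), (18, (0.956, 0.0, 0.0))]
w1 check
A 2180 [228  61] [(54, (0.967, -0.4, 0.0)), (52, (0.966, -0.4, 0.0)), (56, (0.962, 0.0, 0.0)), (50, (0.962, 0.0, 0.0)), (58, (0.956, 0.0, 0.0))]
B 24707 [285 166] [(22, (0.585, -1.2, 1.2)), (20, (0.585, -1.2, 1.2)), (24, (0.584, -1.2, 1.2)), (26, (0.582, -1.2, 1.2)), (18, (0.582, -1.2, 1.2))]
C 1993 [385 112] [(42, (0.974, 0.0, 0.0)), (44, (0.972, 0.0, 0.0)), (40, (0.97, 0.0, 0.0)), (46, (0.962, 0.0, 0.0)), (38, (0.962, 0.0, 0.0))]
D 1599 [333   0] [(0, (0.947, -0.4, 0.0)), (58, (0.944, -0.4, 0.0)), (2, (0.941, -0.4, 0.0)), (56, (0.938, -0.4, 0.4)), (4, (0.934, -0.8, 0.0))]
```

First-round bites from the images: A about 43°, C about 41°, D about 46° (B occluded, about 42–45°). All are within 0.5–1.1 rad. The second round starts with A at yaw 41°.

Call:
play_rows --plan '[0.01,-0.004,0,-5,0,0.03,-0.012,0.01,-12,0,0.05,-0.02,0.02,-19,0,0.07,-0.029,0.03,-26,0,0.09,-0.037,0.04,-33,0,0.105,-0.043,0.05,-40,0,0.1136,-0.0469,0.055,-44.7,0,0.1136,-0.0469,0.06,-44.7,0,0.1136,-0.0469,0.07,-44.7,0,0.1136,-0.0469,0.08,-44.7,0,0.1136,-0.0469,0.088,-44.7,0,0.1136,-0.0469,0.0915,-44.7,0,0.1136,-0.0469,0.0925,-44.7,0,0.1136,-0.0469,0.0925,-44.7,0]'

```text
time_s: 21.22
eef_pos: [0.5948, 0.1638, 0.2142]
ee_rot: [-3.14, 0.006, 0.716]
wrist_force: [1.6, 1.0, -5.3]
width: 0.0132
```

```bash
python3 st.py
```

```text
t 21.22 p [0.5948 0.1638 0.2142] rot [-3.1402  0.0061  0.7159] yaw 41.02 F [ 1.61  1.04 -5.32] M [ 0.307 -0.291 -0.035] j6 1.08 w 0.0132
```

Call:
play_rows --plan '[0.0008,0.0002,0,0,0,0.0008,0.0002,0.001,0,0,0.0008,0.0002,0.002,0,0,0.0008,0.0002,0.003,0,0,0.0008,0.0002,0.0045,0,0,0.0008,0.0002,0.006,0,0,0.0008,0.0002,0.006,4,0,0.0008,0.0002,0.006,9,0,0.0008,0.0002,0.006,15,0,0.0008,0.0002,0.006,21,0,0.0008,0.0002,0.006,27,0,0.0008,0.0002,0.006,33,0,0.0008,0.0002,0.006,39,0,0.0008,0.0002,0.006,45,0,0.0008,0.0002,0.006,51,0,0.0008,0.0002,0.006,56,0]'

```text
time_s: 22.55
eef_pos: [0.5956, 0.164, 0.2078]
ee_rot: [3.137, 0.004, -0.266]
wrist_force: [1.0, 0.2, -5.0]
width: 0.0133
```

```bash
python3 st.py
```

```text
t 22.55 p [0.5956 0.164  0.2078] rot [ 3.1368  0.0045 -0.2661] yaw -15.25 F [ 1.04  0.16 -4.99] M [ 0.132 -0.154  0.168] j6 2.07 w 0.0133
```

Call:
play_rows --plan '[0,0,0,-6,0,0,0,0,-8,0,0,0,-0.006,-8,0,0,0,-0.02,-8,0,0,0,-0.038,-8,0,-0.004,0.012,-0.04,-13,0,-0.011,0.032,-0.04,-20,0,-0.018,0.053,-0.04,-27,0,-0.025,0.074,-0.04,-34,0,-0.031,0.092,-0.04,-41,0,-0.0354,0.1039,-0.04,-47.3,0,-0.0354,0.1039,-0.04,-47.3,0,-0.0354,0.1039,-0.04,-47.3,0,-0.0354,0.1039,-0.03,-47.3,0,-0.0354,0.1039,-0.02,-47.3,0,-0.0354,0.1039,-0.012,-47.3,0,-0.0354,0.1039,-0.009,-47.3,0,-0.0354,0.1039,-0.0075,-47.3,0,-0.0354,0.1039,-0.0075,-47.3,0]'

```text
time_s: 24.13
eef_pos: [0.5339, 0.0735, 0.215]
ee_rot: [-3.141, 0.008, 0.56]
wrist_force: [0.6, 0.9, -4.3]
width: 0.0132
```

```bash
python3 st.py
```

```text
t 24.13 p [0.5339 0.0735 0.215 ] rot [-3.1407  0.0077  0.5595] yaw 32.06 F [ 0.61  0.93 -4.27] M [ 0.136 -0.183 -0.018] j6 1.1 w 0.0132
```

Call:
play_rows --plan '[0.0004,0,0.001,0,0,0.0004,0,0.002,0,0,0.0004,0,0.002,0,0]'

```text
time_s: 24.38
eef_pos: [0.5342, 0.0737, 0.2129]
ee_rot: [-3.141, 0.008, 0.56]
wrist_force: [-0.5, 0.3, -4.5]
width: 0.0132
```

```bash
python3 st.py
```

```text
t 24.38 p [0.5342 0.0737 0.2129] rot [-3.1406  0.008   0.5595] yaw 32.06 F [-0.52  0.25 -4.47] M [ 0.048 -0.133  0.01 ] j6 1.1 w 0.0132
```

Call:
play_rows --plan '[0,0,0.001,0,0,0,0,0.002,0,0,0,0,0.0035,0,0,0,0,0.005,0,0,0,0,0.005,4,0,0,0,0.005,9,0,0,0,0.005,15,0,0,0,0.005,21,0,0,0,0.005,27,0,0,0,0.005,33,0,0,0,0.005,39,0,0,0,0.005,45,0,0,0,0.005,51,0,0,0,0.005,55,0,0,0,0.005,58,0]'

```text
time_s: 25.63
eef_pos: [0.5343, 0.0733, 0.2078]
ee_rot: [3.135, 0.004, -0.456]
wrist_force: [1.1, -1.7, -3.8]
width: 0.0134
```

```bash
python3 st.py
```

```text
t 25.63 p [0.5343 0.0733 0.2078] rot [ 3.1347  0.0043 -0.4557] yaw -26.11 F [ 1.13 -1.66 -3.82] M [-0.119 -0.176  0.161] j6 2.12 w 0.0134
```

Call:
play_rows --plan '[0,0,0,-6,0,0,0,0,-8,0,0,0,-0.006,-8,0,0,0,-0.02,-8,0,0,0,-0.038,-8,0,0.004,-0.003,-0.04,-14,0,0.012,-0.009,-0.04,-21,0,0.022,-0.016,-0.04,-28,0,0.032,-0.024,-0.04,-35,0,0.042,-0.031,-0.04,-42,0,0.051,-0.038,-0.04,-49,0,0.058,-0.044,-0.04,-56,0,0.0618,-0.047,-0.04,-63,0,0.0618,-0.047,-0.04,-70,0,0.0618,-0.047,-0.035,-70,0,0.0618,-0.047,-0.025,-70,0,0.0618,-0.047,-0.015,-70,0,0.0618,-0.047,-0.009,-70,0,0.0618,-0.047,-0.0075,-70,0,0.0618,-0.047,-0.0075,-70,0]'

```text
time_s: 27.3
eef_pos: [0.61, 0.0885, 0.2135]
ee_rot: [-3.139, 0.009, 0.765]
wrist_force: [0.7, 0.5, -5.2]
width: 0.0131
```

```bash
python3 st.py
```

```text
t 27.3 p [0.61   0.0885 0.2135] rot [-3.1387  0.0088  0.765 ] yaw 43.83 F [ 0.72  0.5  -5.16] M [ 0.22  -0.281  0.02 ] j6 0.91 w 0.0131
```

Call:
play_rows --plan '[0.0005,0,0.001,0,0,0.0005,0,0.002,0,0,0.0005,0,0.003,0,0,0.0005,0,0.004,0,0,0.0005,0,0.0055,0,0,0.0005,0,0.0055,4,0,0.0005,0,0.0055,9,0,0.0005,0,0.0055,15,0,0.0005,0,0.0055,21,0,0.0005,0,0.0055,27,0,0.0005,0,0.0055,33,0,0.0005,0,0.0055,39,0,0.0005,0,0.0055,45,0,0.0005,0,0.0055,50,0,0.0005,0,0.0055,54,0]'

```text
time_s: 28.55
eef_pos: [0.6106, 0.0885, 0.208]
ee_rot: [3.135, 0.007, -0.181]
wrist_force: [0.9, -1.1, -3.9]
width: 0.0132
```

```bash
python3 st.py
```

```text
t 28.55 p [0.6106 0.0885 0.208 ] rot [ 3.1355  0.0067 -0.1813] yaw -10.39 F [ 0.87 -1.09 -3.86] M [-0.032 -0.289  0.196] j6 1.86 w 0.0132
```

Call:
play_rows --plan '[0,0,0,-6,0,0,0,0,-8,0,0,0,-0.006,-8,0,0,0,-0.02,-8,0,0,0,-0.038,-8,0,-0.006,-0.003,-0.042,-14,0,-0.02,-0.009,-0.042,-21,0,-0.036,-0.016,-0.042,-28,0,-0.052,-0.023,-0.042,-35,0,-0.068,-0.03,-0.042,-42,0,-0.084,-0.036,-0.042,-49,0,-0.095,-0.041,-0.042,-56,0,-0.1008,-0.0433,-0.042,-63,0,-0.1008,-0.0433,-0.04,-69,0,-0.1008,-0.0433,-0.035,-69,0,-0.1008,-0.0433,-0.025,-69,0,-0.1008,-0.0433,-0.015,-69,0,-0.1008,-0.0433,-0.009,-69,0,-0.1008,-0.0433,-0.0075,-69,0,-0.1008,-0.0433,-0.0075,-69,0]'

```text
time_s: 30.22
eef_pos: [0.519, 0.1493, 0.2147]
ee_rot: [-3.136, 0.009, 1.022]
wrist_force: [-0.3, 1.7, -4.8]
width: 0.0137
```

```bash
python3 st.py
```

```text
t 30.22 p [0.519  0.1493 0.2147] rot [-3.136   0.0088  1.0218] yaw 58.54 F [-0.28  1.66 -4.78] M [ 0.288 -0.203 -0.041] j6 0.79 w 0.0137
```

Call:
play_rows --plan '[0.0005,-0.0003,0,0,0,0.0005,-0.0003,0.001,0,0,0.0005,-0.0003,0.002,0,0,0.0005,-0.0003,0.002,0,0]'

```text
time_s: 30.55
eef_pos: [0.5191, 0.1498, 0.2128]
ee_rot: [-3.136, 0.009, 1.022]
wrist_force: [0.7, 0.2, -4.7]
width: 0.0134
```

```bash
python3 st.py
```

```text
t 30.55 p [0.5191 0.1498 0.2128] rot [-3.1362  0.0087  1.0216] yaw 58.53 F [ 0.65  0.21 -4.68] M [ 0.179 -0.196  0.022] j6 0.79 w 0.0134
```

Call:
play_rows --plan '[0,0,0.001,0,0,0,0,0.002,0,0,0,0,0.0035,0,0,0,0,0.005,0,0,0,0,0.005,4,0,0,0,0.005,9,0,0,0,0.005,15,0,0,0,0.005,21,0,0,0,0.005,27,0,0,0,0.005,33,0,0,0,0.005,39,0,0,0,0.005,45,0,0,0,0.005,51,0,0,0,0.005,57,0]'

```text
time_s: 31.72
eef_pos: [0.5192, 0.1496, 0.2075]
ee_rot: [3.137, 0.009, 0.022]
wrist_force: [1.1, 0.1, -5.9]
width: 0.0131
```

```bash
python3 st.py
```

```text
t 31.72 p [0.5192 0.1496 0.2075] rot [3.1366 0.0088 0.0221] yaw 1.27 F [ 1.08  0.13 -5.89] M [ 0.04  -0.371  0.155] j6 1.79 w 0.0131
```

Call:
play_rows --plan '[0,0,0,-6,0,0,0,0,-8,0,0,0,-0.006,-8,0,0,0,-0.02,-8,0,0,0,-0.038,-8,0,-0.008,0.007,-0.06,-8,0,-0.022,0.02,-0.08,-8,0,-0.038,0.034,-0.1,-8,0,-0.048,0.042,-0.11,-8,0,-0.0502,0.0445,-0.11,-8,0,-0.0502,0.0445,-0.11,-8,0,-0.0502,0.0445,-0.11,-8,0]'

```text
time_s: 32.72
eef_pos: [0.4708, 0.1046, 0.3175]
ee_rot: [3.138, 0.01, 0.161]
wrist_force: [-0.0, -0.3, -4.6]
width: 0.0134
```

```bash
python3 st.py;python3 - <<'E'
from sil import *
d=cam('wrist'); np.savez('w4.npz',**d); save('w4.png',d['pixels'])
W=cloud(d); d['range_z']=np.where(W[...,2]>.13,0,d['range_z']); sil(d)
E
```

```text
t 32.72 p [0.4708 0.1046 0.3175] rot [3.1381 0.01   0.1608] yaw 9.22 F [-0.04 -0.29 -4.6 ] M [0.025 0.02  0.044] j6 1.58 w 0.0134
A 1809 [256  26] [(24, (0.964, -0.4, 0.0)), (26, (0.962, -0.4, 0.0)), (22, (0.961, -0.4, 0.0)), (28, (0.959, -0.4, 0.4)), (20, (0.956, -0.4, 0.0))]
B 1491 [263 135] [(40, (0.983, -0.4, 0.4)), (38, (0.981, -0.4, 0.4)), (42, (0.979, -0.4, 0.4)), (36, (0.977, -0.4, 0.4)), (44, (0.973, -0.4, 0.4))]
C 1489 [361 131] [(14, (0.981, 0.0, 0.0)), (12, (0.979, 0.0, 0.4)), (16, (0.976, 0.0, 0.0)), (18, (0.975, 0.0, 0.0)), (10, (0.974, 0.0, 0.4))]
D 1814 [361  23] [(30, (0.969, -0.4, 0.4)), (28, (0.969, -0.4, 0.4)), (32, (0.964, -0.4, 0.4)), (26, (0.963, -0.4, 0.4)), (34, (0.958, -0.4, 0.4))]
```

Final flats: A about 90°, B about 88°, C about 89° and D about 90° turned, all on target. Now the wrench goes back to its post.

Call:
play_rows --plan '[0.0005,0.012,0,2,0,0.001,0.036,0,4,0,0.002,0.066,0,6,0,0.003,0.098,0,8,0,0.004,0.13,0,10,0,0.005,0.162,0,12,0,0.006,0.194,0,14,0,0.008,0.226,0,16,0,0.009,0.258,0,18,0,0.01,0.29,0,20,0,0.011,0.32,0,22,0,0.012,0.345,0,24,0,0.0125,0.36,0.02,26.2,0,0.0125,0.3663,0.05,26.2,0,0.0125,0.3663,0.08,26.2,0,0.0125,0.3663,0.105,26.2,0,0.0125,0.3663,0.115,26.2,0,0.0125,0.3663,0.115,26.2,0,0.0125,0.3663,0.115,26.2,0]'

```text
time_s: 34.35
eef_pos: [0.5406, -0.2555, 0.2023]
ee_rot: [3.134, 0.01, -0.296]
wrist_force: [0.3, -0.1, -4.0]
width: 0.0132
```

```bash
python3 st.py
```

```text
t 34.35 p [ 0.5406 -0.2555  0.2023] rot [ 3.1338  0.0103 -0.2963] yaw -16.98 F [ 0.33 -0.07 -4.04] M [ 0.091 -0.039 -0.028] j6 1.39 w 0.0132
```

Call:
play_rows --plan '[0.0022,-0.002,0.01,0,0,0.0022,-0.002,0.025,0,0,0.0022,-0.002,0.04,0,0,0.0022,-0.002,0.053,0,0,0.0022,-0.002,0.061,0,0,0.0022,-0.002,0.065,0,0,0.0022,-0.002,0.0665,0,0,0.0022,-0.002,0.0665,0,0]'

```text
time_s: 35.02
eef_pos: [0.5428, -0.2546, 0.1361]
ee_rot: [3.134, 0.01, -0.296]
wrist_force: [0.3, -0.3, -4.4]
width: 0.0133
```

```bash
python3 st.py
```

```text
t 35.02 p [ 0.5428 -0.2546  0.1361] rot [ 3.1337  0.0098 -0.2963] yaw -16.98 F [ 0.34 -0.34 -4.42] M [ 0.036  0.008 -0.005] j6 1.4 w 0.0133
```

Free hanging, about 1.5 mm above the plate. I'll lower until contact.

Call:
play_rows --plan '[0,0,0.0008,0,0,0,0,0.0014,0,0,0,0,0.0018,0,0,0,0,0.0018,0,0]'

```text
time_s: 35.35
eef_pos: [0.543, -0.2548, 0.1347]
ee_rot: [3.134, 0.009, -0.296]
wrist_force: [-0.0, -0.6, -4.9]
width: 0.0133
```

```bash
python3 st.py
```

```text
t 35.35 p [ 0.543  -0.2548  0.1347] rot [ 3.1336  0.0091 -0.2964] yaw -16.98 F [-0.01 -0.63 -4.93] M [ 0.068 -0.009 -0.034] j6 1.4 w 0.0133
```

Call:
play_rows --plan '[0,0,0.0007,0,0,0,0,0.0013,0,0,0,0,0.0013,0,0]'

```text
time_s: 35.6
eef_pos: [0.5435, -0.2551, 0.1345]
ee_rot: [3.133, 0.008, -0.296]
wrist_force: [-1.2, 0.2, 2.3]
width: 0.0132
```

```bash
python3 st.py
```

```text
t 35.6 p [ 0.5435 -0.2551  0.1345] rot [ 3.1333  0.0077 -0.2964] yaw -16.98 F [-1.17  0.25  2.28] M [ 0.154  0.254 -0.015] j6 1.4 w 0.0132
```

The mouth rests on the plate: the TCP is at 0.1345 against 0.1343 at the grasp, and the upward force returned. Release next.

Call:
play_rows --plan '[0,0,0,0,0.02,0,0,0,0,0.035,0,0,0,0,0.05,0,0,0,0,0.05,0,0,0,0,0.05,0,0,-0.01,0,0.05,0,0,-0.03,0,0.05,0,0,-0.06,0,0.05,0,0,-0.09,0,0.05,0,0,-0.12,0,0.05,0,0,-0.12,0,0.05,0,0,-0.12,0,0.05]'

```text
time_s: 36.6
eef_pos: [0.5463, -0.2552, 0.2583]
ee_rot: [3.132, 0.001, -0.296]
wrist_force: [0.4, 0.7, -0.6]
width: 0.0501
```

```bash
python3 st.py; python3 - <<'E'
from sil import *
d=cam('wrist'); save('w5.png',d['pixels']); W=cloud(d)
m=((W[...,2]>.095)&(W[...,2]<.155)).astype(np.uint8); k,l,st,c=cv2.connectedComponentsWithStats(m)
for i in range(1,k):
    if st[i,4]<300: continue
    P=W[l==i]; P=P[P[:,2]>np.percentile(P[:,2],90)-.012]; print(np.median(P[:,2]).round(4),cv2.minAreaRect(P[:,:2].astype(np.float32)))
E
```

```text
t 36.6 p [ 0.5463 -0.2552  0.2583] rot [ 3.1322e+00  1.3000e-03 -2.9640e-01] yaw -16.98 F [ 0.44  0.67 -0.59] M [ 0.053 -0.011 -0.051] j6 1.4 w 0.0501
0.1283 ((0.6746864914894104, -0.26416337490081787), (0.06674247235059738, 0.014316677115857601), 48.47113800048828)
0.1201 ((0.539164662361145, -0.32528987526893616), (0.012068178504705429, 0.09434886276721954), 78.92347717285156)
0.1403 ((0.540912389755249, -0.2544615566730499), (0.01397315226495266, 0.10954985022544861), 73.07440185546875)
0.1048 ((0.550109326839447, -0.1867627054452896), (0.01127366442233324, 0.07041599601507187), 83.83502197265625)
0.1278 ((0.39777448773384094, -0.21481752395629883), (0.07523979246616364, 0.014187067747116089), 20.433805465698242)
```

View pics/w5.png

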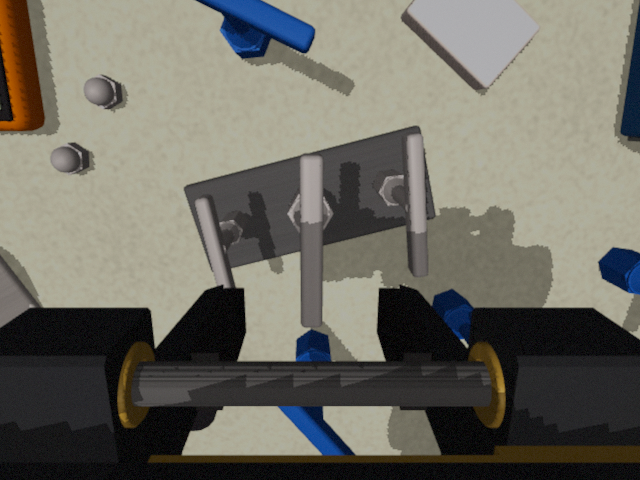

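The wrench stands upright in its original place: bar at (0.5409, -0.2545, 0.1403), against (0.5409, -0.2542, 0.1403) at the start. Its neighbours look unmoved and the gripper is clear. I'm handing in.

```bash
python3 -c "
from station import ctrl
print(ctrl.job_done())"
```

```text
the job is handed in; nothing more can be done
None
```

The job is handed in. I took the middle, tallest steel spanner off its post and tightened the nuts in cross order, in two rounds of about an eighth of a turn each. The spanner is back on its own post. It took about 37 s of the 72 s allowed. No verdict was reported.

- **Nut turns:** the wrist camera's last depth check gave about 90°, 88°, 89° and 90° in all; the goal is 70–112°. After the first round, three nuts read 41–46°. The fourth was hidden behind the wrench and I estimated it at about 42–45° from where the wrench stopped.
- **Pressing on the nuts:** I saw no upward push on the wrench in any reading while seating it, and side forces were at most about 2 N. The cover's tilt itself was not measured.
- **Wrench on its post:** its bar is within 0.3 mm of where it started, at the same height, and the gripper is open and well above it. I did not measure its distance from the post's axis directly.
- **Everything else:** the other two spanners read within about 2 mm of the start; the spare nuts and sample box looked unmoved in the last picture. I did not recheck the jar, dish, spare gasket or multimeter against their start positions.
- **Disagreements:** the top and side cameras differed by about 4 mm in y, so I worked from the wrist camera. The tool also drifted to a tilt of about 0.01 rad, which I allowed for when putting the wrench back.

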